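# Close the feed-roller unit: fit the access cover and lock its quarter-turn studs

## Task

Take the loose access cover and set it down gently, fully home, over the open collar of the grey feed-roller unit, either way round. Then push each of its two wing studs in and turn it a quarter turn clockwise until it springs up a little and locks, and let go. Do not shift or knock over the bottle, carton, tape roll or spanner lying close by.

Things in the scene. Friction and masses are not known exactly. Their poses are not given: they have to be found in the camera images.
- cover: Loose access cover: bare metal pan, open below, 126 (x) x 216 (y) mm, plate top 30 mm up, about 0.6 kg. Origin: centre of the rim's underside, z up. Inside of rim 120 x 210, 26 mm deep. A bridge handle crosses its middle, a black wing stud stands at each end. Starts right way up on the bench; fits the machine either way round.
- handle (a point): Centre of the cover's bridge handle bar, 64 mm above the cover's origin. The bar runs along the cover's x: 90 mm long, 14 mm wide (along y), 12 mm tall, with 28 mm of free height under it; legs at its two ends.
- machine: Fixed grey feed-roller unit 200 x 250 mm, deck 55 mm high, black roller along its +x side (top 100 mm). Origin: on the bench below the centre of its opening, z up. Collar round the opening: 116 (x) x 206 (y) mm outside, top 83 mm high, faces lean in 4 mm over the top 12 mm; the cover's rim goes over it with 2 mm play a side until the plate rests on it. Keyhole brackets at y +-75 mm take the studs.
- seat (a point): Where the cover's origin lies when it is fully home, 57 mm above the bench over the machine's origin; x and y along the machine's (the cover's y lies along this y, either sense).
- wing1_top (a point): Wing stud 75 mm to +y of the cover's centre. Point: middle of the wing's top, on the stud's axis, 71 mm above the cover's origin when out. x runs along the wing (62 long, 14 thick, 22 mm tall), z up. The wing stands on a round flange (60 mm across, 6 thick), upper face 22 mm below this point, on which fingertips can press; it hovers 13 mm over the cover plate.
- wing2_top (a point): Wing stud 75 mm to -y of the cover's centre. Point: middle of the wing's top, on the stud's axis, 71 mm above the cover's origin when out. x runs along the wing (62 long, 14 thick, 22 mm tall), z up. The wing stands on a round flange (60 mm across, 6 thick), upper face 22 mm below this point, on which fingertips can press; it hovers 13 mm over the cover plate.
- wing1_turn (a joint): Stud's turn, rad, clockwise from above, -0.12 to 1.6. Starts within 0.08 of 0: wing along the cover's x, foot fits the slot; at 1.57 along its y. Friction 0.03 N m holds its angle. On the machine it turns only while pressed in 9 mm or more; let go at 1.4 to 1.6 it springs up into a catch: locked. Let go part way it stays there and can be taken again.
- wing1_push (a joint): How far this wing stud is pressed in, m: 0 out, 0.011 end stop. Spring 3 N at 0 to 10.7 N at the end stop. Locked on the machine it stands at about 0.004.
- wing2_turn (a joint): Stud's turn, rad, clockwise from above, -0.12 to 1.6. Starts within 0.08 of 0: wing along the cover's x, foot fits the slot; at 1.57 along its y. Friction 0.03 N m holds its angle. On the machine it turns only while pressed in 9 mm or more; let go at 1.4 to 1.6 it springs up into a catch: locked. Let go part way it stays there and can be taken again.
- wing2_push (a joint): How far this wing stud is pressed in, m: 0 out, 0.011 end stop. Spring 3 N at 0 to 10.7 N at the end stop. Locked on the machine it stands at about 0.004.
- oil_bottle: Loose white bottle, 54 mm diameter, 175 mm tall, standing between cover and machine; origin at its foot, z up. Leave it alone.
- carton: Loose carton 75 x 100 x 130 mm tall on the far side of the machine; origin at its foot. Leave it alone.
- tape_roll: Loose roll of brown tape lying flat, 100 mm diameter, 48 mm tall, on the far side of the cover; origin at its foot. Leave it alone.
- spanner: Loose steel spanner 170 mm long, lying on the near side of the machine; origin under its middle. Leave it alone.

How it is judged:
On the way, in this order (a step that is already met when the one before it is completed fails the run):
1. the cover is fully home on the collar, studs not yet turned (distance between cover and seat below 0.006 m and z of cover in the frame of seat below 0.0025 m and angle between the z axis of cover and the z axis of machine, either way round below 0.03 rad and value of joint each of wing1_turn, wing2_turn below 0.4 rad), for 0.2 s.
2. one stud has been pushed in, turned and has locked (distance between cover and seat below 0.006 m and z of cover in the frame of seat below 0.0025 m and angle between the z axis of cover and the z axis of machine, either way round below 0.03 rad and ((value of joint wing1_turn above 1.3 rad and value of joint wing1_push between 0.0025 and 0.0065 m) or (value of joint wing2_turn above 1.3 rad and value of joint wing2_push between 0.0025 and 0.0065 m))), for 0.2 s.
At the end, for the whole second after the job is handed in: The cover is at rest fully home on the collar (within 6 mm of the seat, less than 2.5 mm high, tilt to the machine under 0.03 rad), and both wing studs are locked: turned more than 1.3 rad and sprung up into the catch (2.5 to 6.5 mm pressed in) (distance between cover and seat below 0.006 m and z of cover in the frame of seat below 0.0025 m and angle between the z axis of cover and the z axis of machine, either way round below 0.03 rad and value of joint each of wing1_turn, wing2_turn above 1.3 rad and value of joint wing1_push between 0.0025 and 0.0065 m and value of joint wing2_push between 0.0025 and 0.0065 m and linear speed of cover below 0.01 m/s); the robot touches nothing.
It fails at once if the bottle, carton, tape roll or spanner is shifted more than 30 mm (distance of any of oil_bottle, carton, tape_roll, spanner from where it was at the start of the episode above 0.03 m).
It fails at once if the bottle, carton, tape roll or spanner is tipped (angle between any of oil_bottle, carton, tape_roll, spanner's own z axis and vertical above 0.35 rad).
It fails at once if the cover is dropped or slammed onto the collar (over 0.4 m/s within 30 mm of home) (distance between cover and seat below 0.03 m and linear speed of cover above 0.4 m/s).
It fails at once if a stud is forced round on the machine without being pushed in (between 0.45 and 1.2 rad while pressed in less than 5 mm) (distance between cover and seat below 0.006 m and value of joint wing1_turn between 0.45 and 1.2 rad and value of joint wing1_push below 0.005 m).
It fails at once if a stud is forced round on the machine without being pushed in (between 0.45 and 1.2 rad while pressed in less than 5 mm) (distance between cover and seat below 0.006 m and value of joint wing2_turn between 0.45 and 1.2 rad and value of joint wing2_push below 0.005 m).
It also fails if it takes over 72 s, if anything falls off the work surface, if the arm or the gripper's body presses on something with over 40 N, if the wrist force passes 120 N, or if a joint passes its speed limit or range.

## Robot

A 6-joint arm with a two-finger parallel gripper is mounted at the origin on the work surface. World frame = base frame: x ahead of the robot, y to its left, z up, the work surface at z = 0. Lengths are in m, angles in rad, forces in N, time in s.
With the tool pointing down it reaches from about 0.375 to 0.9 m from the base axis. Payload 3.1 kg.
Tool frame: the origin (TCP) lies at the centre of the arm's flange, where the gripper is bolted on; the fingertips stand robot.tip_extent ahead of it and the grasp point (between the pads) lies 164 mm ahead of it (robot.tip_extent is the distance from the TCP to the fingertips, in m); z points along the fingers, y is the line along which they close (so a half turn about z gives the same grasp; the last joint's range is limited). The gripper opens to 87 mm and grips with 3 to 60 N. Pads are 19 mm wide; open, the fingers measure 117 mm over their backs; the gripper's body (75 mm by 190 mm) begins 51 mm behind the grasp point.
Start: joints at [-1.494, 0.527, 1.433, -0, 1.181, -0.178], TCP at [0.158, -0.605, 0.405] pointing down, gripper open.
Joint ranges: [-3.08, 3.08], [-0.75, 2.2], [0.22, 2.44], [-1.43, 4.57], [0, 2.65], [-2.85, 2.85]. Speed limits (rad/s): [2.79, 2.79, 3.14, 3.14, 3.14, 3.14].

## Interface

Orientations are given as a unit quaternion [x, y, z, w].
In Python, from rig import get_obs, camera, hand_in, cut_out, robot gives the robot as it stands.
- The arm moves only by the tool step_arm, never from a script. Its argument "rows" is a list of rows, each a list of 6 numbers: the shift along the world's x, y, z in m, then the turn, a rotation vector about the world's x, y, z in degrees. A call has 1 to 12 rows; each row shifts and turns the commanded pose from where the row before left it; what a row does not reach is not made up. A row lasts 1/8 s, in which the tool goes at most 62.5 mm and 10.7 degrees, less where a joint would pass 70% of its speed; a pose out of reach is approached as far as the arm can. A call is refused whole if a number of a shift passes 0.0625 or a number of a turn 10.7, either way. A call with a gripper value outside its range is refused whole. "jaw" is the finger opening in m, from 0 to 0.087, set as the call begins (left out, the last holds). The fingers move at their own pace and stop on an object; "squeeze" is the grip in N (left out, the last holds). Time passes only in rows, so rows that do not move let the fingers close. It gives the time, the measured TCP pose, the force, the opening and the grip force at its end, in the units of the state.
- get_obs(): the state, without advancing time (a new reading comes with each control period).
- camera(name): name is "scene" or "side" or "wrist"; returns a dict with "pixels" (480x640x3 uint8, blue, green, red), "depth" (480x640 float32, m along the optical axis (not along the pixel's ray), 0 where there is no reading), "fov_y" (degrees; the focal length in pixels is half the picture's height over the tangent of half this angle, whatever the lens; pixels are square), "cx", "cy" (the principal point, pixels), "k1" (the pictures are not rectified: a ray, as slopes to the right and down, at radius r is drawn at 1 + k1 r^2 times it, then the intrinsics apply), "extrinsics" (4x4, takes a point from camera to world coordinates); the wrist camera has in their place "mount" (4x4, takes a point from camera to tool coordinates, whose origin is the TCP and whose axes are the flange's). Camera axes: x right, y up, looking along -z (the intrinsics and any distortion apply to the point x, -y, -z); pixel columns grow to the right and rows downward; lengths in m; the calibration is good to about 2 mm. A picture is of the moment at which its call begins: read the wrist's pose just before it.
- hand_in(): hands the job in; it is judged then, once.
Trained networks look in the newest picture that a camera, given by its name, has taken for a name from the list of things; names that differ only in an ending like _2 or _b are one class to them, and where a whole thing is asked for, a point or a joint stands for the part that bears it (a point fixed in the world has none). Each returns a list of dicts, best first, with "confidence" (0 to 1); they miss things now and then, are a little off and sometimes report something else, mostly with a low value. They report only what shows in the picture. A call takes as long as a camera call.
- cut_out(label, camera): "region" (480x640 bool, what is visible of it) and "extent" ([centre column, centre row, width, height] in pixels, round what is visible of it).
The state is a dict: "time": time; "q": joint angles; "joint_velocities": joint speeds; "joint_torque": joint torques, N m; "position": TCP position; "tool_rot": TCP orientation; "ft_force": force on the tool from outside, world axes, zero at the start; "moment": the same for the moment, N m; "grip_width": finger opening in m; "grip_force": force on a finger pad.
Only numpy, scipy, OpenCV 4.12 (cv2) and the standard library are available. Lean on these libraries where they do the work, as an engineer would, in place of code of your own. Each camera call takes 0.05 s, during which the arm holds its last target. There are 200 camera calls.

## Working session

There is one attempt and no reset: what is moved stays moved. The work goes in short steps, Python scripts to look and compute and a tool call to move; the robot and the scene stay as the last step left them, time stands still between calls to the robot, and variables do not carry over. Pictures are saved under pics/ and viewed, at most 10 in all, crops included, and the job is handed in when it is done.

Besides the shell and the picture viewer there is one more tool, called after "Call:" as name(argument=value, ...), one argument or row to a line, values as JSON. step_arm: Moves the arm, as the interface text tells. Its arguments: {"type":"object","properties":{"rows":{"type":"array"},"jaw":{"type":"number"},"squeeze":{"type":"number"}},"required":["rows"]}

```bash
ls; mkdir -p pics; cat > h.py <<'E'
import numpy as np, cv2
from rig import get_obs, camera, cut_out, hand_in, robot
from scipy.spatial.transform import Rotation as R
def T_of(c,o=None):
    if 'extrinsics' in c: return np.array(c['extrinsics'])
    T=np.eye(4);T[:3,:3]=R.from_quat(o['tool_rot']).as_matrix();T[:3,3]=o['position']
    return T@np.array(c['mount'])
def cloud(c,o=None):
    """480x640x3 world points, nan without reading"""
    H,W=c['depth'].shape; f=H/2/np.tan(np.radians(c['fov_y'])/2)
    K=np.array([[f,0,c['cx']],[0,f,c['cy']],[0,0,1.]])
    uv=np.stack(np.meshgrid(np.arange(W),np.arange(H)),-1).reshape(-1,1,2).astype(float)
    n=cv2.undistortPoints(uv,K,np.array([c['k1'],0,0,0,0.])).reshape(H,W,2)
    d=c['depth'].astype(float); d=np.where(d>0,d,np.nan)
    P=np.stack([n[...,0]*d,-n[...,1]*d,-d],-1); T=T_of(c,o)
    return P@T[:3,:3].T+T[:3,3]
E
python3 - <<'E'
from h import *
print(robot, getattr(robot,'tip_extent',None)); o=get_obs(); print(o)
ims=[]
for n in ['scene','side']:
    c=camera(n); P=cloud(c); ims.append(c['pixels'])
    cv2.imwrite(f'pics/{n}0.png',c['pixels'])
    print(n,c['fov_y'],c['k1'],np.array(c['extrinsics'])[:3,3])
    for l in ['cover','machine','oil_bottle','carton','tape_roll','spanner','wing1_top','handle']:
        for r in cut_out(l,n)[:3]:
            p=P[r['region']]; p=p[~np.isnan(p[:,0])]
            print(n,l,round(r['confidence'],2),np.round(r['extent']),len(p),np.round(np.median(p,0),3) if len(p) else '',np.round(np.percentile(p,[2,98],axis=0),3).tolist() if len(p) else '')
E
```

```text
pics
<Robot object at 0x7f9fa6d63e00> 0.1822
{'time': 0.0, 'q': array([-1.49351172e+00,  5.28478584e-01,  1.43390140e+00, -1.12594951e-05,
        1.18138896e+00, -1.78498598e-01]), 'joint_velocities': array([-0.00105146,  0.0006385 ,  0.00112874,  0.00078345,  0.00117312,
        0.0011684 ]), 'joint_torque': array([ 8.84348683e-04, -4.40039313e+01, -1.76589757e+01,  6.33105473e-02,
        5.79586742e-02, -1.57627924e-04]), 'position': array([ 0.15812828, -0.60431229,  0.40376386]), 'tool_rot': array([ 9.91832149e-01,  1.27545299e-01,  4.98451669e-05, -1.08701914e-03]), 'ft_force': array([0.26755828, 0.26013555, 0.0630323 ]), 'moment': array([0.04844949, 0.02655372, 0.01428797]), 'grip_force': 0.0, 'grip_width': 0.08681828641991327}
scene 44.967277203064846 -0.17014431379509595 [ 1.08515886 -0.8861037   0.92046398]
scene cover 0.6 [356. 212.  79.  71.] 3257 [0.577 0.217 0.03 ] [[0.499, 0.127, -0.001], [0.631, 0.341, 0.071]]
scene machine 0.68 [218. 320. 140. 121.] 9832 [ 0.521 -0.306  0.066] [[0.417, -0.395, 0.015], [0.605, -0.15, 0.099]]
scene oil_bottle 0.74 [287. 228.  21. 
[... 1283 characters left out ...]
95, -0.217, 0.135]]
side tape_roll 0.59 [197. 297.  48.  47.] 1471 [0.72  0.253 0.035] [[0.674, 0.205, 0.002], [0.767, 0.297, 0.053]]
side tape_roll 0.53 [252. 329. 100.  97.] 5169 [0.545 0.254 0.032] [[0.495, 0.14, 0.004], [0.621, 0.349, 0.073]]
side tape_roll 0.29 [232. 339.  26.  23.] 536 [0.554 0.32  0.054] [[0.526, 0.284, 0.034], [0.584, 0.341, 0.075]]
side spanner 0.28 [342. 184.  37.  60.] 1840 [ 0.648 -0.233  0.099] [[0.617, -0.322, 0.009], [0.695, -0.216, 0.135]]
side wing1_top 0.74 [232. 338.  28.  29.] 545 [0.555 0.321 0.055] [[0.527, 0.288, 0.045], [0.584, 0.342, 0.075]]
side handle 0.82 [251. 331. 101.  99.] 5317 [0.544 0.254 0.032] [[0.495, 0.138, 0.002], [0.623, 0.349, 0.073]]
```

View pics/scene0.png

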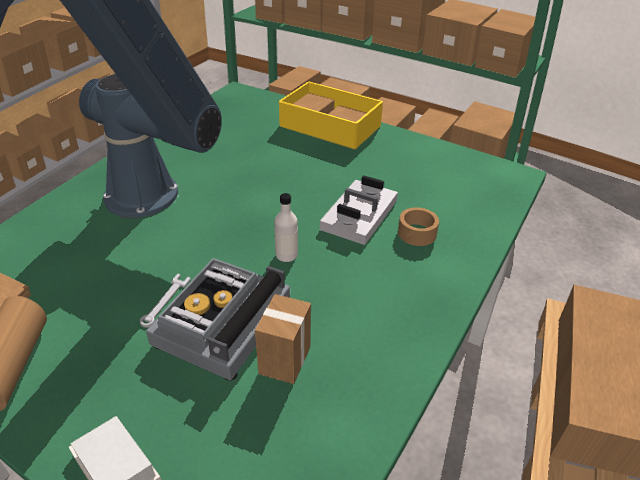

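```bash
python3 - <<'E'
from h import *
o=get_obs(); c=camera('wrist'); print(c['fov_y'],c['k1'],np.round(c['mount'],3).tolist())
for n in ['scene','side']:
    c=camera(n); P=cloud(c)
    # top plan: points in z bands
    x,y,z=P[...,0],P[...,1],P[...,2]
    for nm,b,zb in [('coverplate',(.42,.7,.08,.42),(.026,.036)),('collar',(.38,.64,-.42,-.08),(.078,.09)),('deck',(.38,.64,-.42,-.08),(.05,.06)),('roller',(.38,.64,-.42,-.08),(.095,.105))]:
        m=(x>b[0])&(x<b[1])&(y>b[2])&(y<b[3])&(z>zb[0])&(z<zb[1])
        p=P[m][:,:2].astype(np.float32)
        print(n,nm,len(p),np.round(np.median(P[m],0),3), cv2.minAreaRect(p*1000) if len(p) else '')
E
```

```text
58.645318859788155 0.014908225917747717 [[0.0, 0.955, 0.298, 0.084], [1.0, -0.0, 0.0, 0.0], [0.0, 0.298, -0.955, 0.021], [0.0, 0.0, 0.0, 1.0]]
scene coverplate 1551 [0.586 0.224 0.029] ((600.3681030273438, 238.36441040039062), (200.79800415039062, 222.465087890625), 3.105079174041748)
scene collar 1323 [ 0.524 -0.292  0.082] ((518.448974609375, -272.95709228515625), (217.20162963867188, 234.17544555664062), 10.582776069641113)
scene deck 3031 [ 0.504 -0.305  0.055] ((515.6578369140625, -265.4465637207031), (234.55665588378906, 251.90968322753906), 5.25693416595459)
scene roller 898 [ 0.571 -0.279  0.098] ((590.151123046875, -257.6978759765625), (83.21530151367188, 234.09347534179688), 5.293485164642334)
side coverplate 3024 [0.543 0.255 0.031] ((599.3463745117188, 241.13275146484375), (206.48342895507812, 222.52749633789062), 3.0748934745788574)
side collar 962 [ 0.493 -0.249  0.083] ((527.0311279296875, -259.3758544921875), (228.0121307373047, 237.6822967529297), 4.33880615234375)
side deck 1848 [ 0.486 -0.237  0.057] ((518.4942626953125, -258.8067626953125), (246.9414520263672, 255.40089416503906), 5.717626571655273)
side roller 568 [ 0.567 -0.249  0.099] ((594.4859008789062, -255.89337158203125), (94.71534729003906, 240.8221435546875), 5.370699405670166)
```

Call:
step_arm(
  rows=[
    [0.04,0.04,0.002,0,0,-1],
    [0.04,0.04,0.002,0,0,-1],
    [0.04,0.04,0.002,0,0,-1],
    [0.04,0.04,0.002,0,0,-1],
    [0.04,0.04,0.002,0,0,-1],
    [0.04,0.04,0.002,0,0,-1],
    [0.04,0.04,0.002,0,0,-1],
    [0.04,0.04,0.002,0,0,-1],
    [0.03,0.025,0,0,0,-1],
    [0,0,0,0,0,0],
  ],
)

```text
time: 2.3
position: [0.5098, -0.2576, 0.4209]
tool_rot: [0.999, 0.052, 0.0, 0.0]
ft_force: [0.3, -0.2, -1.0]
grip_width: 0.0871
grip_force: 0.0
```

```bash
python3 - <<'E'
from h import *
o=get_obs(); c=camera('wrist'); P=cloud(c,o); np.save('m.npy',P); print(o['position'],o['tool_rot'],o['joint_velocities'].max())
cv2.imwrite('pics/w1.png',c['pixels'])
x,y,z=P[...,0],P[...,1],P[...,2]
print(np.histogram(z[np.isfinite(z)],bins=np.arange(-.01,.15,.005)))
for lo,hi in [(.08,.087),(.052,.058),(.094,.104)]:
    m=((z>lo)&(z<hi)).astype(np.uint8)
    n,l,s,ct=cv2.connectedComponentsWithStats(m)
    for i in range(1,n):
        if s[i,4]>800:
            p=P[l==i][:,:2].astype(np.float32)*1000; print(lo,s[i],cv2.minAreaRect(p))
E
```

```text
[ 0.50980648 -0.25761955  0.42087383] [9.98667854e-01 5.15974948e-02 4.45302261e-04 1.35042217e-04] 0.024100647920401487
(array([     0, 114709,  27100,    786,    261,    258,    220,    291,
          276,    296,    303,    348,  18010,  12106,   1251,   5307,
         6249,   5276,   4701,   1993,   4339,  10127,    344,    125,
          133,    136,    144,   7211,   2027,      0,      0]), array([-0.01 , -0.005,  0.   ,  0.005,  0.01 ,  0.015,  0.02 ,  0.025,
        0.03 ,  0.035,  0.04 ,  0.045,  0.05 ,  0.055,  0.06 ,  0.065,
        0.07 ,  0.075,  0.08 ,  0.085,  0.09 ,  0.095,  0.1  ,  0.105,
        0.11 ,  0.115,  0.12 ,  0.125,  0.13 ,  0.135,  0.14 ,  0.145]))
0.08 [ 196  196  261   96 2803] ((490.94891357421875, -264.9125671386719), (77.88988494873047, 199.1116943359375), 5.815274715423584)
0.08 [ 216  320  206    9 1155] ((421.80511474609375, -266.87432861328125), (5.647243022918701, 170.40045166015625), 5.131323337554932)
0.052 [ 167  100  321   21 4979] ((591.679931640625, -256.1236877441406), (12.570099830627441, 248.28134155273438), 5.146663665771484)
0.052 [  174   165   305   145 10495] ((487.96209716796875, -265.29296875), (124.8348159790039, 249.01739501953125), 4.267133712768555)
0.052 [ 223  204   21  107 1646] ((463.0118408203125, -189.17764282226562), (95.319580078125, 14.165555953979492), 5.244749069213867)
0.052 [ 257  205  139  108 9321] ((469.9757080078125, -267.46185302734375), (96.2203598022461, 114.6358413696289), 5.189197540283203)
0.052 [ 405  207   25  106 1600] ((476.4926452636719, -345.9789733886719), (95.5678482055664, 14.322328567504883), 5.1791300773620605)
0.094 [ 175  124  307   41 9974] ((569.4151000976562, -258.10198974609375), (25.08953857421875, 211.91297912597656), 5.147518157958984)
```

View pics/w1.png

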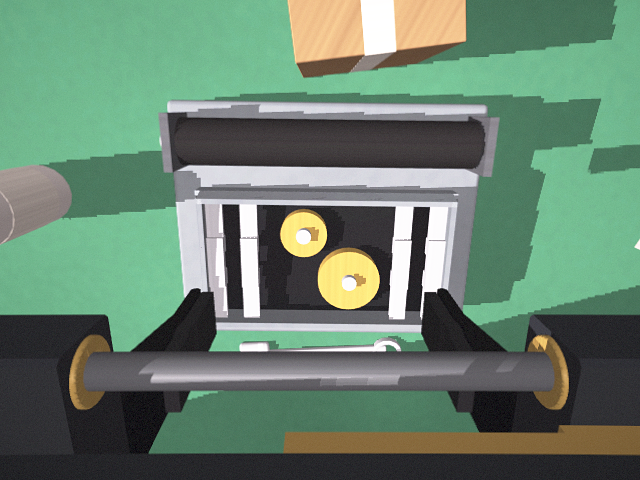

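```bash
python3 - <<'E'
from h import *
P=np.load('m.npy').reshape(-1,3); P=P[np.isfinite(P[:,0])]
a=np.radians(5.2); Rm=np.array([[np.cos(a),-np.sin(a)],[np.sin(a),np.cos(a)]])
Q=P.copy(); c0=np.array([.480,-.266]); Q[:,:2]=(P[:,:2]-c0)@Rm   # machine axes
g=(np.abs(Q[:,0])<.25)&(np.abs(Q[:,1])<.25)
print('ground',np.median(Q[g&(np.abs(Q[:,2])<.008)][:,2]))
t=(Q[:,2]>.079)&(Q[:,2]<.0855)&(np.abs(Q[:,0])<.064)&(np.abs(Q[:,1])<.11); q=Q[t]
print(np.median(q[:,2]))
for k,o,lim in [(0,1,.085),(1,0,.045)]:
    qq=q[np.abs(q[:,o])<lim]; h,e=np.histogram(qq[:,k],bins=np.arange(-.11,.112,.002)); print(k,[(round(b*1000),int(n)) for b,n in zip(e,h) if n>5])
d=(Q[:,2]>.05)&(Q[:,2]<.058)&(np.abs(Q[:,1])<.14)&(Q[:,0]<.16); q=Q[d]; print('deck',np.percentile(q[:,:2],[.2,99.8],axis=0))
r=(Q[:,2]>.09)&(Q[:,2]<.105)&(np.abs(Q[:,1])<.14)&(Q[:,0]<.14); q=Q[r]; print('roller',np.percentile(q[:,:2],[.5,99.5],axis=0))
# yaw from near deck edge & collar near outer edge
for s,lo,hi in [('deck ymin',.05,.058)]:
    q=Q[d]; 
    xs=[];ys=[];yb=[]
    for x in np.arange(-.05,.03,.004):
        w=q[np.abs(q[:,0]-x)<.002]; xs.append(x); ys.append(w[:,1].min()); yb.append(w[:,1].max())
    print(np.polyfit(xs,ys,1),np.polyfit(xs,yb,1))
E
```

```text
ground -0.0006982130963294197
0.08199309111328584
0 [(-62, 89), (-60, 420), (-58, 599), (-56, 119), (42, 97), (44, 579), (46, 633), (48, 374)]
1 [(-100, 135), (-98, 204), (-96, 200), (-92, 7), (-88, 6), (-84, 6), (-78, 7), (-76, 6), (-70, 6), (-68, 6), (-66, 6), (-46, 6), (-40, 6), (-36, 6), (-30, 6), (-24, 6), (-14, 6), (-12, 6), (-8, 6), (14, 6), (24, 6), (26, 6), (30, 6), (34, 6), (36, 6), (80, 6), (88, 7), (92, 6), (94, 260), (96, 229), (98, 91)]
deck [[-0.07970172 -0.12370702]
 [ 0.14512402  0.12324378]]
roller [[ 0.07149828 -0.11450775]
 [ 0.10852798  0.11383838]]
[-0.00662708 -0.12416296] [-0.00029354  0.12380463]
```

Call:
step_arm(
  rows=[
    [-0.01,0.05,0.01,0,0,-1],
    [0,0.05,0.01,0,0,-1],
    [0,0.055,0,0,0,-1],
    [0,0.055,0,0,0,-1],
    [0,0.055,0,0,0,-1],
    [0.01,0.055,0,0,0,0],
    [0.01,0.055,0,0,0,0],
    [0.01,0.055,-0.01,0,0,0],
    [0.01,0.05,-0.01,0,0,0],
    [0.01,0.02,-0.01,0,0,0],
    [0,0,0,0,0,0],
  ],
)

```text
time: 3.72
position: [0.5486, 0.24, 0.4095]
tool_rot: [1.0, 0.006, -0.001, 0.001]
ft_force: [-0.2, -0.3, -0.3]
grip_width: 0.0868
grip_force: 0.0
```

```bash
python3 - <<'E'
from h import *
o=get_obs(); c=camera('wrist'); P=cloud(c,o); np.save('c.npy',P); print(o['position'],o['tool_rot'],o['joint_velocities'].max())
cv2.imwrite('pics/w2.png',c['pixels'])
x,y,z=P[...,0],P[...,1],P[...,2]
print(np.median(z[np.abs(z)<.008]))
for lo,hi in [(.026,.034),(.064,.078)]:
    m=((z>lo)&(z<hi)).astype(np.uint8)
    n,l,s,ct=cv2.connectedComponentsWithStats(m)
    for i in range(1,n):
        if s[i,4]>300:
            p=P[l==i][:,:2].astype(np.float32)*1000; print(lo,s[i],np.median(z[l==i]),cv2.minAreaRect(p))
E
```

```text
[0.54863986 0.24001712 0.4095397 ] [ 9.99981375e-01  6.00342224e-03 -8.95532761e-04  6.37963929e-04] 0.02131580498376193
-0.0007167301512546187
0.026 [  182   107   268   158 26455] 0.02931165040679451 ((564.1974487304688, 240.11184692382812), (126.35408020019531, 216.236083984375), 3.1846868991851807)
0.026 [551 245  51  52 332] 0.02994250717164773 ((498.8936462402344, 13.553539276123047), (24.645923614501953, 54.30426025390625), 56.236549377441406)
0.064 [ 307  139   23  116 2085] 0.069014835582416 ((564.6638793945312, 240.0433807373047), (89.57709503173828, 14.001626014709473), 3.201663017272949)
0.064 [ 405  154   23   81 1527] 0.06989101280568266 ((568.5535278320312, 165.2353515625), (62.11814880371094, 14.576654434204102), 2.164949655532837)
0.064 [ 206  162   30   81 1505] 0.06997938411978405 ((560.4063720703125, 314.7137145996094), (61.91774368286133, 14.50534439086914), 4.9828081130981445)
0.064 [574 260  64  54 839] 0.07118749004090474 ((499.34967041015625, 14.632339477539062), (23.22734832763672, 53.23405456542969), 57.695030212402344)
```

View pics/w2.png

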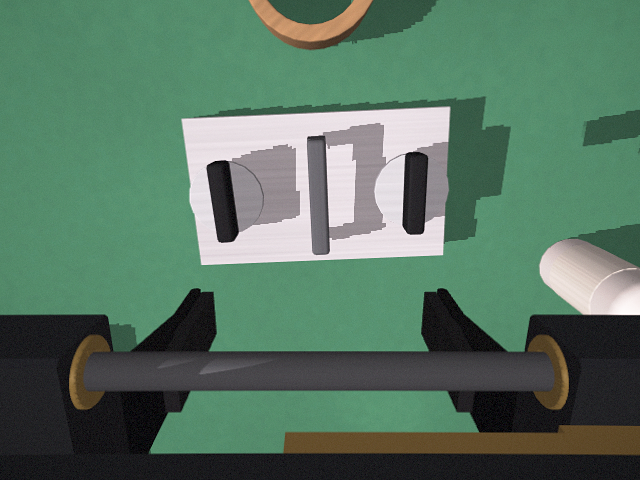

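Call:
step_arm(
  rows=[
    [0.008,0,-0.03,0,0,1.25],
    [0.008,0,-0.04,0,0,1.25],
    [0,0,-0.04,0,0,0],
    [0,0,-0.035,0,0,0],
    [0,0,-0.025,0,0,0],
    [0,0,-0.0115,0,0,0],
    [0,0,0,0,0,0],
    [0,0,0,0,0,0],
  ],
  jaw=0.04,
)

```text
time: 4.78
position: [0.5648, 0.24, 0.2306]
tool_rot: [1.0, 0.027, 0.001, -0.0]
ft_force: [0.2, -0.5, 0.0]
grip_width: 0.0405
grip_force: 0.0
```

Call:
step_arm(
  rows=[
    [0,0,0,0,0,0],
    [0,0,0,0,0,0],
    [0,0,0,0,0,0],
  ],
  jaw=0,
  squeeze=40,
)

```text
time: 5.15
position: [0.5642, 0.2405, 0.2296]
tool_rot: [1.0, 0.028, 0.0, -0.0]
ft_force: [0.5, -0.0, -1.0]
grip_width: 0.018
grip_force: 0.0
```

```bash
python3 - <<'E'
from h import *
o=get_obs(); print(o['position'],R.from_quat(o['tool_rot']).as_matrix()[:,0],o['ft_force'],o['moment'],o['grip_width'],o['q'])
c=camera('side'); P=cloud(c); z=P[...,2]
m=((z>.026)&(z<.034)&(P[...,1]>.08)&(P[...,0]<.66)&(P[...,1]<.4)); 
E
```

```text
[0.56417515 0.24050288 0.22962888] [9.98465230e-01 5.53784537e-02 6.41851180e-04] [ 0.49350398 -0.00561219 -1.00521938] [-0.00669827  0.01826517  0.00704727] 0.017981482136913276 [ 2.20980080e-01  7.45743517e-01  1.58842326e+00 -5.25909702e-05
  8.06781467e-01  1.73640595e+00]
```

Call:
step_arm(
  rows=[
    [0,0,0,0,0,0],
    [0,0,0,0,0,0],
    [0,0,0,0,0,0],
  ],
)

```text
time: 5.58
position: [0.5642, 0.2404, 0.2295]
tool_rot: [1.0, 0.028, 0.0, 0.0]
ft_force: [-0.2, -0.7, 3.5]
grip_width: 0.0136
grip_force: 40.0
```

Call:
step_arm(
  rows=[
    [0,0,0.01,0,0,0],
    [0,0,0.02,0,0,0],
    [0,0,0.035,0,0,0],
    [0,0,0.045,0,0,0],
    [0,0,0.045,0,0,0],
    [0,0,0.03,0,0,0],
    [0,0,0.01,0,0,0],
    [0,0,0,0,0,0],
  ],
)

```text
time: 6.58
position: [0.5637, 0.2403, 0.4234]
tool_rot: [1.0, 0.028, -0.001, 0.0]
ft_force: [-0.4, -0.1, -6.6]
grip_width: 0.0136
grip_force: 40.0
```

```bash
python3 - <<'E'
from h import *
o=get_obs(); c=camera('wrist'); P=cloud(c,o); print(o['position'],R.from_quat(o['tool_rot']).as_matrix()[:,0],o['ft_force'],o['moment'],o['grip_width'])
cv2.imwrite('pics/w3.png',c['pixels'])
z=P[...,2]-o['position'][2]
print([(round(b,3),int(n)) for b,n in zip(*np.histogram(z[np.isfinite(z)],bins=np.arange(-.26,-.1,.004))[::-1])])
for lo,hi in [(-.205,-.193),(-.166,-.150)]:
    m=((z>lo)&(z<hi)).astype(np.uint8); n,l,s,ct=cv2.connectedComponentsWithStats(m)
    for i in range(1,n):
        if s[i,4]>300:
            p=P[l==i]; A=np.c_[p[:,:2]-p[:,:2].mean(0),np.ones(len(p))]; print(lo,s[i],np.median(z[l==i]),cv2.minAreaRect((p[:,:2]*1000).astype(np.float32)),np.linalg.lstsq(A,p[:,2],rcond=None)[0])
E
```

```text
[0.563668   0.24030666 0.42341042] [ 0.99848151  0.05506352 -0.00163597] [-0.36979629 -0.07690476 -6.61730906] [0.04322329 0.00792368 0.01152816] 0.013594518592857154
[(np.float64(-0.26), 0), (np.float64(-0.256), 0), (np.float64(-0.252), 0), (np.float64(-0.248), 0), (np.float64(-0.244), 0), (np.float64(-0.24), 0), (np.float64(-0.236), 0), (np.float64(-0.232), 438), (np.float64(-0.228), 392), (np.float64(-0.224), 373), (np.float64(-0.22), 425), (np.float64(-0.216), 436), (np.float64(-0.212), 522), (np.float64(-0.208), 583), (np.float64(-0.204), 38464), (np.float64(-0.2), 18782), (np.float64(-0.196), 76), (np.float64(-0.192), 73), (np.float64(-0.188), 733), (np.float64(-0.184), 9489), (np.float64(-0.18), 1060), (np.float64(-0.176), 1084), (np.float64(-0.172), 1181), (np.float64(-0.168), 1269), (np.float64(-0.164), 7504), (np.float64(-0.16), 6004), (np.float64(-0.156), 331), (np.float64(-0.152), 324), (np.float64(-0.148), 383), (np.float64(-0.144), 366), (np.float64(-0.14), 242), (np.float64(-0.136), 747), (np.float64(-0.132), 94), (np.float64(-0.128), 121), (np.float64(-0.124), 134), (
[... 375 characters left out ...]
2188, 238.748779296875), (32.511199951171875, 49.84571838378906), 74.11833953857422) [-0.04647405  0.00050813  0.26334459]
-0.166 [  84  259   54   93 3500] -0.15965214059534644 ((573.9728393554688, 315.8742980957031), (34.004173278808594, 14.232268333435059), 4.827280044555664) [-0.05647691  0.1657839   0.26321117]
-0.166 [ 499  259   54   93 3467] -0.15978160175894401 ((582.034912109375, 166.1585235595703), (34.0252685546875, 14.397642135620117), 2.440513849258423) [-0.03098223 -0.17218884  0.26310278]
-0.166 [ 301  390   36   42 1470] -0.16048999489941662 ((533.27880859375, 238.47520446777344), (21.816030502319336, 13.953638076782227), 2.509833812713623) [0.011421   0.00128687 0.26277603]
```

View pics/w3.png

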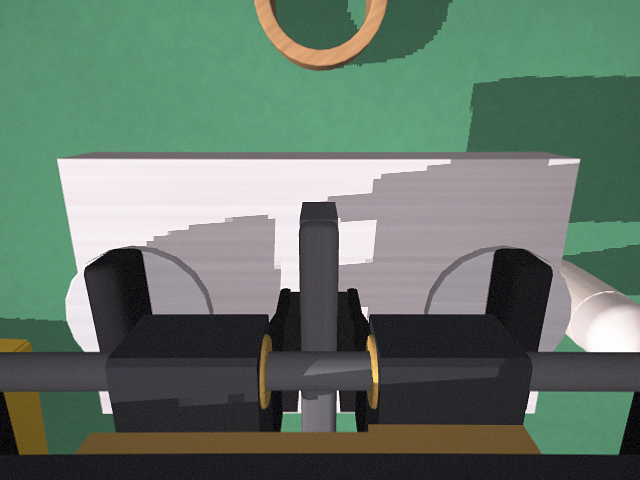

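Call:
step_arm(
  rows=[
    [0,0,0.02,0,0,0],
    [0,-0.01,0.03,0,0,0],
    [-0.01,-0.03,0.01,0,0,0.5],
    [-0.01,-0.045,0,0,0,0.5],
    [-0.01,-0.055,0,0,0,0.5],
    [-0.01,-0.055,0,0,0,0.45],
    [-0.01,-0.055,0,0,0,0],
    [-0.01,-0.055,0,0,0,0],
    [-0.01,-0.055,0,0,0,0],
    [-0.01,-0.055,0,0,0,0],
    [-0.01,-0.045,0,0,0,0],
    [0,-0.03,-0.01,0,0,0],
  ],
)

```text
time: 8.12
position: [0.4732, -0.2518, 0.4726]
tool_rot: [0.999, 0.043, -0.001, -0.001]
ft_force: [0.4, 1.2, -7.3]
grip_width: 0.0134
grip_force: 40.0
```

Call:
step_arm(
  rows=[
    [0,-0.017,-0.02,0,0,0],
    [0,0,-0.03,0,0,0],
    [0,0,-0.03,0,0,0],
    [0,0,-0.03,0,0,0],
    [0,0,-0.02,0,0,0],
    [0,0,0,0,0,0],
    [0,0,0,0,0,0],
  ],
)

```text
time: 9.0
position: [0.4743, -0.2668, 0.344]
tool_rot: [0.999, 0.045, -0.0, -0.0]
ft_force: [0.0, -0.1, -6.1]
grip_width: 0.014
grip_force: 40.0
```

```bash
python3 - <<'E'
from h import *
o=get_obs(); c=camera('wrist'); P=cloud(c,o); print(o['position'],R.from_quat(o['tool_rot']).as_matrix()[:,0],o['ft_force'],o['moment'])
z=P[...,2]-o['position'][2]; m=((z>-.205)&(z<-.195)).astype(np.uint8); n,l,s,ct=cv2.connectedComponentsWithStats(m)
i=1+np.argmax(s[1:,4]); p=P[l==i][:,:2]; r=cv2.minAreaRect((p*1000).astype(np.float32)); print(r)
a=np.radians(r[2]); u=np.array([np.cos(a),np.sin(a)])
print('cover c',np.array(r[0])+u*(r[1][0]/2-63))
for n in ['scene','side']:
    c=camera(n); P=cloud(c); cv2.imwrite(f'pics/{n}1.png',c['pixels'][150:420,100:520] if n=='scene' else c['pixels'][120:320,280:520])
    q=P.reshape(-1,3); zt=o['position'][2]-.1996; q=q[(np.abs(q[:,2]-zt)<.005)&(q[:,1]<-.1)&(q[:,0]<.62)]
    print(n,len(q),cv2.minAreaRect((q[:,:2]*1000).astype(np.float32)))
E
```

```text
[ 0.47431968 -0.26677746  0.34401266] [ 9.96037181e-01  8.89375042e-02 -2.34784454e-04] [ 0.03568711 -0.08032433 -6.09129484] [-0.02138723  0.03664867  0.05884116]
((499.98321533203125, -264.4029541015625), (75.17694854736328, 217.60845947265625), 5.07626485824585)
cover c [ 474.67135857 -266.65140841]
scene 2869 ((474.210205078125, -268.83203125), (130.16123962402344, 222.845947265625), 5.015618324279785)
side 1100 ((349.935302734375, -1156.6171875), (2024.5517578125, 300.8787536621094), 87.44314575195312)
```

Call:
step_arm(
  rows=[
    [-0.0005,0,-0.01,0,0,0],
    [0,0,-0.01,0,0,0],
    [0,0,-0.008,0,0,0],
    [0,0,-0.006,0,0,0],
    [0,0,-0.004,0,0,0],
    [0,0,-0.004,0,0,0],
    [0,0,0,0,0,0],
  ],
)

```text
time: 10.02
position: [0.4736, -0.2666, 0.302]
tool_rot: [0.999, 0.045, -0.0, -0.0]
ft_force: [-0.4, 1.1, -6.3]
grip_width: 0.0135
grip_force: 40.0
```

Call:
step_arm(
  rows=[
    [0,0,-0.004,0,0,0],
    [0,0,-0.004,0,0,0],
    [0,0,-0.003,0,0,0],
    [0,0,-0.002,0,0,0],
    [0,0,-0.002,0,0,0],
    [0,0,0,0,0,0],
    [0,0,0,0,0,0],
  ],
)

```text
time: 10.9
position: [0.4737, -0.2667, 0.2873]
tool_rot: [0.999, 0.045, 0.0, 0.0]
ft_force: [-0.8, -0.6, -6.7]
grip_width: 0.0137
grip_force: 40.0
```

Call:
step_arm(
  rows=[
    [0,0,-0.001,0,0,0],
    [0,0,-0.001,0,0,0],
    [0,0,0,0,0,0],
    [0,0,0,0,0,0],
  ],
)

```text
time: 11.4
position: [0.4737, -0.2666, 0.2865]
tool_rot: [0.999, 0.045, 0.0, 0.0]
ft_force: [-2.4, -0.1, 5.9]
grip_width: 0.0137
grip_force: 40.0
```

Call:
step_arm(
  rows=[
    [0,0,0,0,0,0],
    [0,0,0,0,0,0],
    [0,0,0,0,0,0],
    [0,0,0,0,0,0],
    [0,0,0.02,0,0,0],
    [0,0,0.03,0,0,0],
    [-0.01,0,0.04,0,0,0],
    [-0.02,0,0.05,0,0,0],
    [-0.02,0,0.04,0,0,0],
    [0,0,0,0,0,0],
    [0,0,0,0,0,0],
  ],
  jaw=0.042,
)

```text
time: 12.78
position: [0.4235, -0.2664, 0.4646]
tool_rot: [0.999, 0.044, -0.0, -0.0]
ft_force: [0.3, -0.4, -0.7]
grip_width: 0.0417
grip_force: 0.0
```

```bash
cat > wings.py <<'E'
from h import *
def look():
    o=get_obs(); c=camera('wrist'); P=cloud(c,o); print(o['position'],R.from_quat(o['tool_rot']).as_matrix()[:,0],o['ft_force'])
    a=np.radians(5.1);u=np.array([np.cos(a),np.sin(a)]);v=np.array([-u[1],u[0]]); d=P[...,:2]-[.474,-.2667]
    X,Y,z=d@u,d@v,P[...,2]
    for nm,m in [('plate',(z>.080)&(z<.092)&(abs(X)<.067)&(abs(Y)<.112)),('handle',(z>.118)&(z<.132)&(abs(Y)<.02)&(abs(X)<.06)),
                 ('w+',(z>.112)&(z<.134)&(abs(Y-.075)<.036)&(abs(X)<.036)),('w-',(z>.112)&(z<.134)&(abs(Y+.075)<.036)&(abs(X)<.036))]:
        p=P[m]; 
        if len(p)<50: print(nm,len(p)); continue
        r=cv2.minAreaRect((p[:,:2]*1000).astype(np.float32)); print(nm,len(p),'z',round(np.median(p[:,2]),4),np.round(np.hstack([r[0],r[1],r[2]]),1))
    return c
E
python3 - <<'E'
from wings import *
c=look(); cv2.imwrite('pics/w4.png',c['pixels'])
E
```

```text
[ 0.42351987 -0.26643689  0.46464516] [ 9.96049535e-01  8.87985996e-02 -3.62951585e-04] [ 0.34403446 -0.3777863  -0.7454455 ]
plate 29170 z 0.0863 [ 474.1 -266.7  125.9  216.7    5.1]
handle 2352 z 0.126 [ 474.3 -266.9   89.1   13.8    5. ]
w+ 1857 z 0.1268 [ 467.3 -192.2   61.5   14.7    7. ]
w- 1893 z 0.1268 [ 480.4 -341.3   61.8   14.6    3.9]
```

View pics/w4.png

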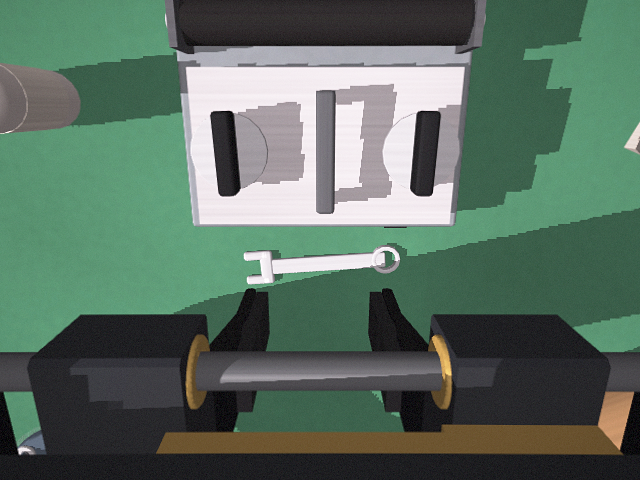

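Call:
step_arm(
  rows=[
    [0.022,0.037,-0.02,0,0,1],
    [0.0218,0.0374,-0.03,0,0,0.9],
    [0,0,-0.04,0,0,0],
    [0,0,-0.035,0,0,0],
    [0,0,-0.025,0,0,0],
    [0,0,-0.015,0,0,0],
    [0,0,-0.0085,0,0,0],
    [0,0,0,0,0,0],
    [0,0,0,0,0,0],
  ],
  jaw=0.042,
)

```text
time: 13.95
position: [0.4677, -0.1925, 0.2924]
tool_rot: [0.998, 0.061, 0.001, 0.001]
ft_force: [0.1, 0.6, -0.6]
grip_width: 0.0417
grip_force: 0.0
```

Call:
step_arm(
  rows=[
    [0,0,0,0,0,0],
    [0,0,0,0,0,0],
    [0,0,0,0,0,0],
    [0,0,0,0,0,0],
    [0,0,0,0,0,0],
    [0,0,0,0,0,0],
  ],
  jaw=0,
  squeeze=20,
)

```text
time: 14.7
position: [0.4675, -0.1921, 0.2919]
tool_rot: [0.998, 0.061, 0.0, -0.0]
ft_force: [0.4, 1.0, 2.4]
grip_width: 0.0139
grip_force: 20.0
```

Call:
step_arm(
  rows=[
    [0,0,-0.004,0,0,0],
    [0,0,-0.004,0,0,0],
    [0,0,-0.003,0,0,0],
    [0,0,-0.003,0,0,0],
    [0,0,0,0,0,0],
    [0,0,0,0,0,0],
  ],
)

```text
time: 15.45
position: [0.4678, -0.1921, 0.2797]
tool_rot: [0.998, 0.061, 0.001, 0.0]
ft_force: [-2.0, 3.7, 19.6]
grip_width: 0.0135
grip_force: 20.0
```

Call:
step_arm(
  rows=[
    [0,0,0,0,0,-4],
    [0,0,0,0,0,-8],
    [0,0,0,0,0,-8],
    [0,0,0,0,0,-8],
    [0,0,0,0,0,-8],
  ],
)

```text
time: 16.08
position: [0.4677, -0.1928, 0.2797]
tool_rot: [0.968, -0.252, 0.001, 0.001]
ft_force: [-3.9, 0.9, 18.3]
grip_width: 0.0139
grip_force: 20.0
```

```bash
python3 - <<'E'
from h import *
o=get_obs(); print(o['moment'],o['ft_force'],o['q'],o['position'],o['grip_width'])
E
```

```text
[0.09084193 0.74077435 0.02693462] [-3.9488525   0.92687559 18.29734876] [-0.61191022  0.56674426  1.84125545 -0.00185618  0.73082489  1.46976535] [ 0.46766329 -0.19277149  0.27966754] 0.013881166906499454
```

Call:
step_arm(
  rows=[
    [0,0,0,0,0,-8],
    [0,0,0,0,0,-8],
    [0,0,0,0,0,-8],
    [0,0,0,0,0,-8],
    [0,0,0,0,0,-8],
    [0,0,0,0,0,-8],
    [0,0,0,0,0,-5],
    [0,0,0,0,0,0],
    [0,0,0,0,0,0],
  ],
)

```text
time: 17.2
position: [0.4669, -0.1933, 0.2796]
tool_rot: [0.755, -0.655, 0.001, 0.002]
ft_force: [-7.1, -2.0, 19.2]
grip_width: 0.014
grip_force: 20.0
```

```bash
python3 - <<'E'
from h import *
o=get_obs(); r=R.from_quat(o['tool_rot']).as_matrix()[:,0]; print(o['moment'],o['ft_force'],o['q'],o['position'],o['grip_width'],np.degrees(np.arctan2(r[1],r[0])))
E
```

```text
[-0.50845854  1.41423331 -0.03947251] [-7.0889199  -1.99673318 19.22676484] [-0.61313524  0.5666575   1.84195077 -0.00498621  0.7319172   2.39037895] [ 0.46688933 -0.19328159  0.27958716] 0.014018703917667352 -81.87613064967111
```

Call:
step_arm(
  rows=[
    [0,0,0,0,0,0],
    [0,0,0,0,0,0],
    [0,0,0,0,0,0],
    [0,0,0,0,0,0],
    [0,0,0.006,0,0,0],
    [0,0,0.01,0,0,0],
    [0,0,0.02,0,0,0],
    [-0.005,-0.01,0.04,0,0,9],
    [-0.01,-0.02,0.05,0,0,10],
    [-0.0288,-0.044,0.04,0,0,10],
    [0,0,0,0,0,10],
    [0,0,0,0,0,10],
  ],
  jaw=0.042,
)

```text
time: 18.7
position: [0.4245, -0.2644, 0.442]
tool_rot: [0.959, -0.282, 0.0, 0.0]
ft_force: [0.3, -0.2, 0.8]
grip_width: 0.042
grip_force: 0.0
```

Call:
step_arm(
  rows=[
    [0,0,0,0,0,10],
    [0,0,0,0,0,10],
    [0,0,0,0,0,10],
    [0,0,0,0,0,7],
    [0,0,0,0,0,0],
    [0,0,0,0,0,0],
  ],
)

```text
time: 19.45
position: [0.4251, -0.2638, 0.4413]
tool_rot: [0.999, 0.034, -0.0, -0.0]
ft_force: [-0.4, 0.4, 0.5]
grip_width: 0.0422
grip_force: 0.0
```

```bash
python3 - <<'E'
from wings import *
c=look(); cv2.imwrite('pics/w5.png',c['pixels'])
E
```

```text
[ 0.42508341 -0.26378343  0.44134566] [ 9.97684621e-01  6.80080534e-02 -5.49587024e-04] [-0.37949254  0.38958346  0.46768657]
plate 33451 z 0.0864 [ 474.  -266.6  126.9  216.8    5. ]
handle 2663 z 0.126 [ 473.9 -266.9   88.9   14.     5.1]
w+ 1890 z 0.1231 [ 467.4 -192.5   14.1   61.7    8.1]
w- 2229 z 0.1268 [ 480.8 -341.2   61.3   14.6    4.2]
```

View pics/w5.png

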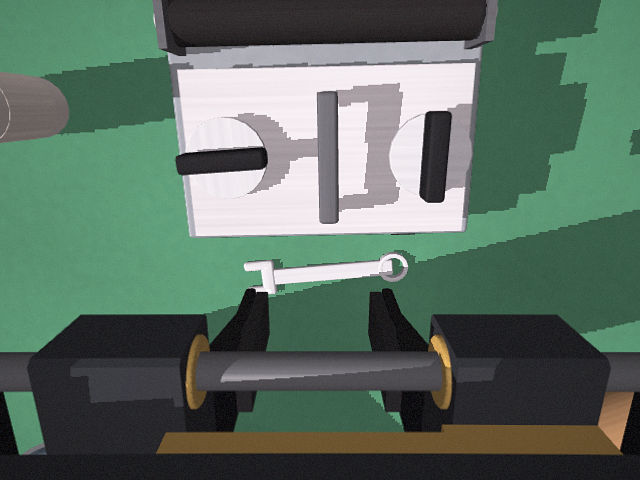

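Call:
step_arm(
  rows=[
    [0.028,-0.0385,-0.01,0,0,0],
    [0.0275,-0.039,-0.02,0,0,0.2],
    [0,0,-0.03,0,0,0],
    [0,0,-0.035,0,0,0],
    [0,0,-0.025,0,0,0],
    [0,0,-0.02,0,0,0],
    [0,0,-0.01,0,0,0],
    [0,0,0,0,0,0],
    [0,0,0,0,0,0],
  ],
)

```text
time: 20.62
position: [0.481, -0.3416, 0.2924]
tool_rot: [0.999, 0.037, 0.001, 0.001]
ft_force: [-0.5, -0.6, 0.7]
grip_width: 0.0418
grip_force: 0.0
```

Call:
step_arm(
  rows=[
    [0,0,0,0,0,0],
    [0,0,0,0,0,0],
    [0,0,0,0,0,0],
    [0,0,0,0,0,0],
    [0,0,0,0,0,0],
    [0,0,0,0,0,0],
  ],
  jaw=0,
)

```text
time: 21.38
position: [0.4808, -0.3414, 0.2917]
tool_rot: [0.999, 0.037, 0.0, 0.0]
ft_force: [-0.2, 0.1, 2.1]
grip_width: 0.0137
grip_force: 20.0
```

Call:
step_arm(
  rows=[
    [0,0,-0.004,0,0,0],
    [0,0,-0.004,0,0,0],
    [0,0,-0.003,0,0,0],
    [0,0,-0.003,0,0,0],
    [0,0,0,0,0,0],
    [0,0,0,0,0,0],
  ],
)

```text
time: 22.12
position: [0.4811, -0.3414, 0.2802]
tool_rot: [0.999, 0.037, 0.001, 0.001]
ft_force: [-1.6, 2.1, 18.3]
grip_width: 0.0135
grip_force: 20.0
```

Call:
step_arm(
  rows=[
    [0,0,0,0,0,-4],
    [0,0,0,0,0,-8],
    [0,0,0,0,0,-8],
    [0,0,0,0,0,-8],
    [0,0,0,0,0,-8],
  ],
)

```text
time: 22.75
position: [0.4809, -0.342, 0.2803]
tool_rot: [0.961, -0.276, 0.001, 0.001]
ft_force: [-4.0, 1.2, 17.1]
grip_width: 0.0135
grip_force: 20.0
```

Call:
step_arm(
  rows=[
    [0,0,0,0,0,-8],
    [0,0,0,0,0,-8],
    [0,0,0,0,0,-8],
    [0,0,0,0,0,-8],
    [0,0,0,0,0,-8],
    [0,0,0,0,0,-8],
    [0,0,0,0,0,-3],
    [0,0,0,0,0,0],
    [0,0,0,0,0,0],
  ],
)

```text
time: 23.88
position: [0.4801, -0.3426, 0.2802]
tool_rot: [0.751, -0.661, 0.001, 0.002]
ft_force: [-6.7, -1.7, 18.0]
grip_width: 0.0136
grip_force: 20.0
```

Call:
step_arm(
  rows=[
    [0,0,0,0,0,0],
    [0,0,0,0,0,0],
    [0,0,0,0,0,0],
    [0,0,0,0,0,0],
    [0,0,0.006,0,0,0],
    [0,0,0.01,0,0,0],
    [0,0,0.02,0,0,0],
    [-0.01,0.02,0.04,0,0,9],
    [-0.02,0.03,0.05,0,0,10],
    [-0.026,0.024,0.04,0,0,10],
    [0,0,0,0,0,10],
    [0,0,0,0,0,10],
  ],
  jaw=0.042,
)

```text
time: 25.38
position: [0.4242, -0.2666, 0.4442]
tool_rot: [0.958, -0.288, 0.0, 0.0]
ft_force: [0.9, -0.0, -0.0]
grip_width: 0.0419
grip_force: 0.0
```

Call:
step_arm(
  rows=[
    [0,0,0,0,0,10],
    [0,0,0,0,0,10],
    [0,0,0,0,0,10],
    [0,0,0,0,0,7],
    [0,0,0,0,0,0],
    [0,0,0,0,0,0],
  ],
)

```text
time: 26.12
position: [0.4246, -0.2672, 0.4433]
tool_rot: [1.0, 0.027, -0.0, -0.0]
ft_force: [0.1, 0.2, -0.4]
grip_width: 0.0419
grip_force: 0.0
```

```bash
python3 - <<'E'
from wings import *
look()
E
```

```text
[ 0.42461508 -0.26724516  0.44332861] [ 9.98537141e-01  5.40678652e-02 -4.94533673e-04] [ 0.05603962  0.20276079 -0.37202342]
plate 33450 z 0.0863 [ 474.1 -266.7  126.7  217.     5.1]
handle 2635 z 0.126 [ 474.3 -266.8   89.1   14.     5.1]
w+ 1861 z 0.1231 [ 467.3 -192.6   14.2   61.5    8.1]
w- 1920 z 0.123 [ 480.7 -341.4   14.2   62.     7.2]
```

Both studs stand about 3.7 mm lower than when out and are turned 87–88°. The cover is flat and home.

```bash
python3 -c "
from rig import hand_in
print(hand_in())"
```

```text
the job is handed in; nothing more can be done
None
```

The cover is fully home on the collar, both wing studs are turned about 87° and locked, and the gripper is clear; I handed the job in at about 26 s, and no verdict came back.

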